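Air the curing box, shut it and hold its lamp dial at the third notch

ROBOT

A 6-joint arm with a two-finger parallel gripper is mounted at the origin on the work surface. World frame = base frame: x ahead of the robot, y to its left, z up, the work surface at z = 0. Lengths are in mm, angles in rad, forces in N, time in s.
With the tool pointing down it reaches from about 325 to 925 mm from the base axis. Payload 3.1 kg.
Tool frame: the origin (TCP) lies at the very end of the fingers, on their centre line; the grasp point (between the pads) lies 19 mm behind it; z points along the fingers, y is the line along which they close (so a half turn about z gives the same grasp; the last joint's range is limited). The gripper opens to 85 mm and grips with 20 to 120 N. Pads are 22 mm wide; open, the fingers measure 114 mm over their backs; the gripper's body (76 mm by 85 mm) begins 54 mm behind the grasp point. The pads swing forward as they close: fully open they stand 13 mm farther back than shut.
Start: joints at [-1.374, 0.217, 1.613, -0, 1.311, -0.112], TCP at [189.968, -595.442, 231.3] pointing down, gripper open.
Joint ranges: [-2.75, 2.75], [-0.78, 2.1], [0.31, 2.55], [-1.13, 4.27], [0.13, 2.63], [-2.58, 2.58]. Speed limits (rad/s): [2.79, 2.79, 3.14, 3.14, 3.14, 3.14].

INTERFACE

Orientations are given as a rotation vector (axis times angle).
In Python, from rig import status, cams, arm gives the robot as it stands.
- The arm moves only by the shell command python3 -m pendant 'ROWS' [OPENING] [FORCE]. ROWS is JSON, a list of rows, each an object with "delta_pos": the shift along the tool's x, y, z normalised to -1 to 1, where 1 is 0.04 m, a list of three; "yaw": the turn about the tool's z normalised to -1 to 1, where 1 is 4 degrees. In form: [{"delta_pos": [dx, dy, dz], "yaw": yaw}, ...]. A call has exactly 10 rows; each row shifts and turns the commanded pose from where the row before left it, along the tool's axes as they then stand; what a row does not reach is not made up. A row lasts 1/12 s, in which the tool goes at most 41.7 mm and 7.16 degrees, less where a joint would pass 70% of its speed; a pose out of reach is approached as far as the arm can. A call with a number of a shift or a turn outside -1 to 1 is refused whole. A call with a gripper value outside its range is refused whole. OPENING is the closure, from 0 (fully open) to 1 (shut), set as the call begins (- or left out, the last holds). The fingers move at their own pace and stop on an object; FORCE is the grip in N (left out, the last holds). Time passes only in rows, so rows that do not move let the fingers close, or fill a call up. It gives the time, the measured TCP pose, the force, the opening and the grip force at its end, in the units of the state.
- status.get_obs(): the state, without advancing time (a new reading comes with each control period).
- cams.capture(name): name is "side" or "top"; returns a dict with "color" (400x640x3 uint8, red, green, blue), "z_map" (400x640 float32, mm along the optical axis (not along the pixel's ray), 0 where there is no reading), "fx", "fy", "cx", "cy" (pixels), "camera_from_world" (4x4, takes a point from world to camera coordinates). Camera axes: x right, y down, z forward; pixel columns grow to the right and rows downward; lengths in mm; the calibration is good to about 2 mm. A picture is of the moment at which its call begins.
- arm.hand_in(): hands the job in; it is judged then, once.
The state is a dict: "clock": time; "q": joint angles; "joint_vel": joint speeds; "joint_efforts": joint torques, N m; "tcp_pos": TCP position; "ee_rot": TCP orientation; "force": force on the tool from outside, world axes, zero at the start; "wrist_torque": the same for the moment, N m; "finger_gap": finger opening in mm; "grasp_force": force on a finger pad.
Only numpy, scipy, OpenCV 4.12 (cv2) and the standard library are available. Lean on these libraries where they do the work, as an engineer would, in place of code of your own. Each camera call takes 0.05 s, during which the arm holds its last target. There are 200 camera calls.

TASK

Air the white curing box: pull its front door down until it is fully open, then push it back up until it is fully shut. Only once it is shut, press the bar of the spring-return lamp dial down past the first two notches to the third, no further, and hold it there steadily for at least two seconds; the dial springs back if let go, so the program finishes while still holding the bar down at the third notch. Leave the other things on the table where they are.

Things in the scene. Friction and masses are not known exactly. Their poses are not given: they have to be found in the camera images.
- cure_box: White bench-top curing box, fixed to the table, 200 deep (x) by 260 wide (y) by 165 mm high, with a bottom-hinged front door. Origin: centre of its underside, on the table. Its own x points from its front to its back, so the door faces -x (roughly towards the robot); z is up. Its yaw varies. A small jar stands on the middle of its top.
- door (a joint): Angle of the box's bottom-hinged door, rad: 0 = shut (upright), growing as its top comes down and out towards the box's -x side; 1.40 = fully open (nearly level), at its stop. A stiff hinge: it stays where it is left. It may start a little ajar. Moving it takes up to about 6 N at the handle bar.
- door_hinge (a point): Middle of the door's hinge line, which runs along the box's y axis at the door's lower edge: 107 mm in front of the box's origin and 35 mm above the table. Its axes turn with the door: z points from the hinge to the handle, y along the hinge. The door panel is 240 wide, 125 high, 12 mm thick.
- door_handle (a point): Middle of the door's round steel handle bar, 12 mm thick, 130 long, along the hinge direction, on two thin posts above the door's top edge: 175 mm from the hinge line in the door's plane, 50 beyond the panel. Shut, it stands 210 mm above the table and 45 above the box's top, free on both sides to be pinched from above; fully open, 65 mm. Axes as door_hinge. It can turn between the fingers.
- lamp_unit: Lamp control, fixed on the table left or right of the box: grey base 120 x 90 mm, two round-topped upright aluminium cheeks 129 mm high, and between them a black drum dial with a steel arm ending in a cross bar. Origin: underside, below the dial's axis. The arm sticks out to its own -x (roughly towards the robot); the dial's axis runs along y, 95 mm up. Pips on the cheek rims mark the notches.
- dial: The turning part of the lamp control: black drum 60 mm across, arm and cross bar. Origin: middle of the dial's axis, 95 mm above the table. At rest its axes are those of the lamp unit; it turns about y.
- dial_angle (a joint): Dial angle, rad: 0 = at rest, arm 0.65 above horizontal; grows as the bar is pressed down (arm elevation = 0.65 - angle). Notches (detents) at 0.33, 0.66 and 0.99, stop at 1.30. A spring returns it to 0 from anywhere; notches are felt but do not hold it. Takes 2 to 8 N at the bar. Third notch: 0.99, give or take 0.13; above 1.17 is past it and spoils the job.
- press_bar (a point): The dial's cross bar, black, round, 16 mm thick, 56 long along the lamp unit's y; to be pressed down from above. This point: its centre, 90 mm from the dial's axis. Its height = 95 mm + 90 x sin(0.65 - angle): 149 at rest, 65 at the third notch. Distance in front of the dial's axis = 90 x cos(0.65 - angle): 72 mm at rest, 85 at the third notch.
- gem_plate: Bystander: white paper plate of glass pieces, 170 mm across, 15 high, near the robot in front of the box. Origin: underside centre.
- shard_plate: Bystander: larger white paper plate of glass pieces, 200 mm across, far to the right. Origin: underside centre.
- stone: Bystander: grey concrete stepping stone set with glass, 180 x 180 x 30 mm, far to the left. Origin: underside centre.
- jar: Bystander: small amber jar, 52 mm across, 60 high, on the middle of the box's top. Origin: underside centre.
- glue: Bystander: slim white glue bottle, 38 mm across, 100 high, left of the box. Origin: underside centre.
- mug: Bystander: white mug, 80 mm across, 95 high, to the right of the box. Origin: underside centre.
- driver: Bystander: screwdriver lying on the table, left of the box.
- tile_tray: Bystander: plywood tray of glass tiles, 130 x 100 x 45 mm, fixed, on the other side of the box from the lamp unit. Origin: underside centre.
Not all that is in view belongs to the job. Leave any green look-alike of the lamp_unit alone.

How it is judged:
By the outcome, as a careful person would: the job done as asked, in the order asked, and still so for the second after the job is handed in, while the arm keeps its last pose, push and grip.
It also fails if it takes over 64 s, if anything falls off the work surface, if the arm or the gripper's body presses on something with over 40 N, if the wrist force passes 120 N, or if a joint passes its speed limit or range.

## Working session

There is one attempt and no reset: what is moved stays moved. The work goes in short steps, Python scripts to look and compute and a shell command to move; the robot and the scene stay as the last step left them, time stands still between calls to the robot, and variables do not carry over. Pictures are saved under pics/ and viewed, at most 10 in all, crops included, and the job is handed in when it is done.

```bash
mkdir -p pics; ls; python3 - <<'E'
from rig import status,cams
import cv2,numpy as np
print(status.get_obs())
for n in("top","side"):
    c=cams.capture(n); np.savez(f"pics/{n}0.npz",**c)
    cv2.imwrite(f"pics/{n}0.png",c["color"][:,:,::-1])
    print(n,c["fx"],c["fy"],c["cx"],c["cy"],np.round(c["camera_from_world"],3).tolist())
E
```

```text
pics
{'clock': 0.0, 'q': array([-1.37417367e+00,  2.17789258e-01,  1.61494090e+00,  3.63210054e-05,
        1.31129175e+00, -1.12202708e-01]), 'joint_vel': array([ 1.50868797e-03,  9.54060405e-04, -7.16401605e-04, -3.12421633e-04,
        8.38897482e-04, -8.26133656e-05]), 'joint_efforts': array([ 5.31303849e-04, -3.96843553e+01, -3.03850651e+01, -9.32064222e-05,
        9.54728981e-03, -8.82977265e-07]), 'tcp_pos': array([ 189.83123085, -594.61478687,  229.94296632]), 'ee_rot': array([-3.10181666e+00, -4.82788279e-01,  1.05862089e-04]), 'force': array([-0.37500841, -0.33074221,  0.01194528]), 'wrist_torque': array([ 0.01966998,  0.0293853 , -0.03481997]), 'grasp_force': 0.0, 'finger_gap': 85.2624778418363}
top 418.96846048705123 418.96846048705123 321.0856457165822 200.1819656540549 [[-0.017, -1.0, 0.011, 5.086], [-0.991, 0.015, -0.135, 566.345], [0.135, -0.013, -0.991, 1631.388], [0.0, 0.0, 0.0, 1.0]]
side 507.62221625429623 507.62221625429623 319.2869893229811 197.35113451376586 [[-0.425, -0.905, 0.023, 222.971], [-0.523, 0.225, -0.822, 400.532], [0.738, -0.362, -0.569, 1400.342], [0.0, 0.0, 0.0, 1.0]]
```

View pics/top0.png

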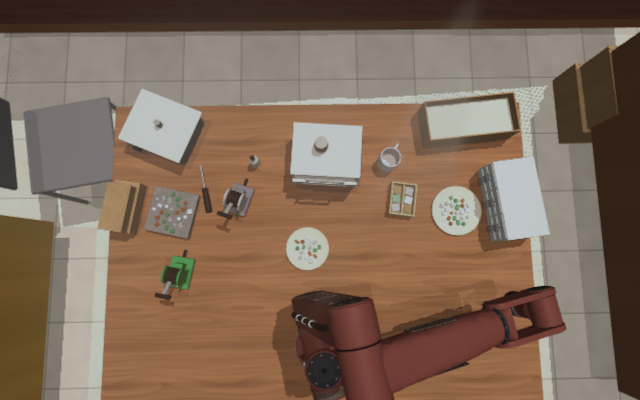

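View pics/side0.png

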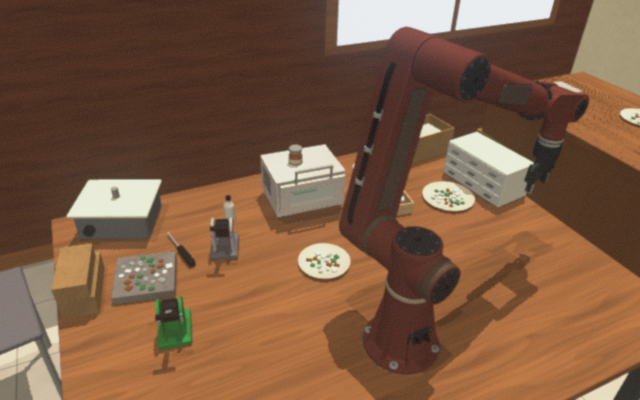

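Top view: the white box with a jar and front handle is at (327,155), which is the curing box; the white box at (160,125) has a knob and no door. There are two lamp dials: grey at (237,200) and a green look-alike at (178,273). The grey one, next to the box and opposite the tray (402,200), fits the description. I'll confirm it in an enlarged crop.

```bash
cat > h.py <<'E'
import numpy as np,cv2
from scipy.spatial.transform import Rotation as R
def load(n): return dict(np.load(f"pics/{n}.npz"))
def cloud(c):
    v,u=np.mgrid[0:400,0:640]; z=c["z_map"]
    P=np.stack([(u-c["cx"])/c["fx"]*z,(v-c["cy"])/c["fy"]*z,z],-1)
    T=np.linalg.inv(c["camera_from_world"]); W=P@T[:3,:3].T+T[:3,3]; W[z==0]=np.nan; return W
def ray(c,u,v,h):
    T=np.linalg.inv(c["camera_from_world"]); d=T[:3,:3]@[(u-c["cx"])/c["fx"],(v-c["cy"])/c["fy"],1]
    o=T[:3,3]; return o+d*(h-o[2])/d[2]
def proj(c,p):
    q=c["camera_from_world"]@np.append(p,1.); return c["fx"]*q[0]/q[2]+c["cx"],c["fy"]*q[1]/q[2]+c["cy"]
E
python3 - <<'E'
from h import *
t,s=load("top0"),load("side0")
k=lambda c,x,y,w,h:cv2.resize(c["color"][y:y+h,x:x+w,::-1],(400,300),interpolation=cv2.INTER_CUBIC)
cv2.imwrite("pics/crop1.png",np.vstack([np.hstack([k(t,275,110,100,75+0),k(t,205,170,60,45)]),np.hstack([k(s,250,135,104,78),k(s,190,190,80,75*80//100)])]))
W=cloud(t)
b=(W[...,2]>157)&(W[...,2]<175)&(abs(W[...,1])<200)&(W[...,0]>450)
n,l,st,_=cv2.connectedComponentsWithStats(b.astype(np.uint8))
i=1+st[1:,4].argmax(); p=W[l==i]; print(st[i],p.mean(0)); 
r=cv2.minAreaRect(p[:,:2].astype(np.float32)); print("boxtop",r)
for nm,c in(("top",t),("side",s)):
    W=cloud(c)
    m=(W[...,2]>192)&(W[...,2]<235)&(abs(W[...,1])<180)&(W[...,0]>450)&(W[...,0]<700)
    q=W[m]; print(nm,len(q),q.mean(0) if len(q) else 0); 
    if len(q)>5: print(np.argwhere(m)[::max(1,len(q)//12)].tolist(), np.round(q[::max(1,len(q)//12)]).tolist())
W=cloud(t)
m=np.zeros((400,640),bool); m[170:225,210:262]=1
for lo,hi in((5,40),(40,100),(100,140),(140,170)):
    q=W[m&(W[...,2]>lo)&(W[...,2]<hi)]; print(lo,len(q),cv2.minAreaRect(q[:,:2].astype(np.float32)) if len(q) else 0)
E
```

```text
[ 291  122   72   57 3401] [736.49857104 -27.06309374 165.39749216]
boxtop ((739.1876831054688, -25.991775512695312), (260.48138427734375, 201.85914611816406), 85.67082214355469)
top 126 [613.23215064 -17.87658725 213.82672148]
[[178, 307], [179, 313], [179, 323], [180, 313], [180, 323], [180, 333], [180, 343], [181, 317], [181, 327], [181, 337], [182, 324], [182, 334], [182, 344]] [[623.0, 48.0, 215.0], [619.0, 26.0, 216.0], [620.0, -10.0, 208.0], [616.0, 26.0, 216.0], [616.0, -10.0, 211.0], [615.0, -46.0, 212.0], [615.0, -82.0, 208.0], [612.0, 12.0, 213.0], [611.0, -24.0, 218.0], [611.0, -60.0, 215.0], [609.0, -13.0, 208.0], [608.0, -49.0, 212.0], [607.0, -85.0, 216.0]]
side 151 [610.87626905 -13.71523518 210.9492394 ]
[[165, 327], [166, 326], [167, 320], [167, 332], [168, 321], [169, 304], [169, 316], [170, 300], [170, 312], [171, 299], [171, 311], [172, 306], [175, 295]] [[614.0, -66.0, 214.0], [612.0, -61.0, 212.0], [612.0, -38.0, 214.0], [603.0, -80.0, 209.0], [615.0, -44.0, 207.0], [621.0, 18.0, 214.0], [609.0, -22.0, 212.0], [620.0, 33.0, 214.0], [607.0, -6.0, 213.0], [612.0, 40.0, 217.0], [609.0, -3.0, 208.0], [612.0, 14.0, 206.0], [617.0, 53.0, 201.0]]
5 588 ((589.87890625, 343.02935791015625), (225.02622985839844, 207.55055236816406), 0.3158128261566162)
40 87 ((572.4524536132812, 325.603271484375), (62.91840744018555, 83.19578552246094), 71.96316528320312)
100 319 ((555.5755615234375, 334.8792724609375), (67.68304443359375, 92.29042053222656), 70.47643280029297)
140 79 ((510.15771484375, 350.9592590332031), (56.515506744384766, 34.16811752319336), 70.78411865234375)
```

View pics/crop1.png

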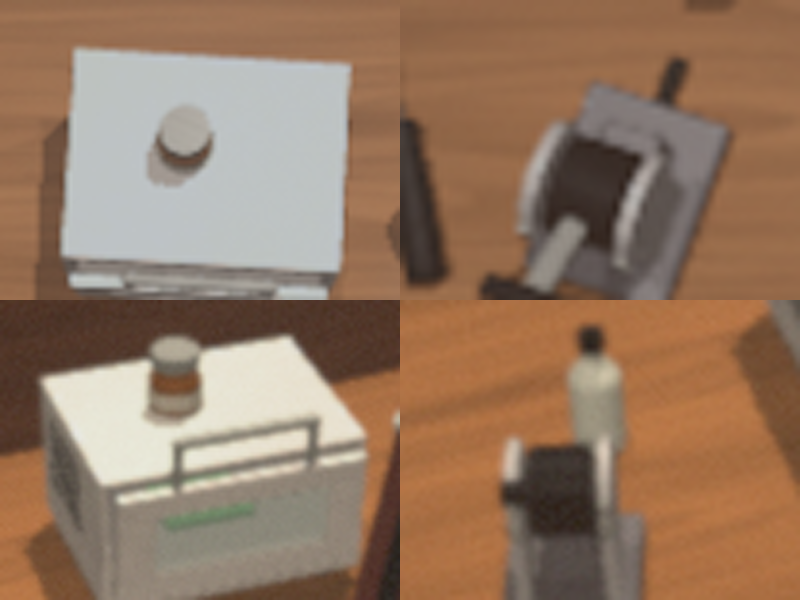

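The crop shows the curing box with its handle and jar, the door slightly ajar, and the grey lamp unit with its black dial and bar (top view, about 237,200). Next I'll refine the numbers and work out the first move.

```bash
cat >> h.py <<'E'
def tool(): 
    from rig import status
    o=status.get_obs(); return o,R.from_rotvec(o["ee_rot"]).as_matrix()
def steps(target): # delta in tool units
    o,M=tool(); return np.round(M.T@(np.array(target)-o["tcp_pos"])/40,3)
E
python3 - <<'E'
from h import *
t,s=load("top0"),load("side0")
W=cloud(t)
# box yaw from top mask (fit edges)
b=(W[...,2]>157)&(W[...,2]<175)&(abs(W[...,1])<200)&(W[...,0]>450)
n,l,st,_=cv2.connectedComponentsWithStats(b.astype(np.uint8)); i=1+st[1:,4].argmax()
cn=cv2.findContours((l==i).astype(np.uint8),0,2)[0][0]; (r)=cv2.boxPoints(cv2.minAreaRect(cn))
c4=np.array([ray(t,*p,165) for p in r]);print("corners",np.round(c4[:,:2],1).tolist(),c4.mean(0))
for a in range(4):
    d=c4[(a+1)%4]-c4[a]; print(np.hypot(*d[:2]),np.degrees(np.arctan2(d[1],d[0]))%90)
for c in(t,s):
    hsv=cv2.cvtColor(c["color"],cv2.COLOR_RGB2HSV)
    W=cloud(c); near=(abs(W[...,0]-560)<110)&(abs(W[...,1]-335)<80)
    V=hsv[...,2]
    m=near&(V<70)&(W[...,2]>125)   # dark: bar, drum excluded by z
    for zz in((135,170),):
        q=W[near&(V<80)&(W[...,2]>zz[0])&(W[...,2]<zz[1])]; print("bar",len(q),q.mean(0),q[:,2].max(),cv2.minAreaRect(q[:,:2].astype(np.float32)))
    q=W[near&(V>110)&(hsv[...,1]<70)&(W[...,2]>112)&(W[...,2]<138)]; print("cheek",len(q),q.mean(0),cv2.minAreaRect(q[:,:2].astype(np.float32)))
    q=W[near&(hsv[...,1]<80)&(W[...,2]>8)&(W[...,2]<32)]; print("base",len(q),cv2.minAreaRect(q[:,:2].astype(np.float32)))
W=cloud(t)
for u,v in((307,249),(402,200),(390,157),(253,160)): print(W[v,u])
o,M=tool(); print(M, "tool y angle",np.degrees(np.arctan2(M[1,1],M[0,1])))
E
```

```text
corners [[648.1, 110.4], [848.5, 97.4], [829.1, -165.2], [628.9, -147.7]] [738.67862353 -26.27674612 165.        ]
200.8396236777968 86.30267471417378
263.3093122006038 85.76929745280036
200.96389747907327 85.01203153075522
258.7836918303752 85.74374211200721
bar 53 [501.27481497 352.90832135 156.18506565] 164.0998855307207 ((501.4301452636719, 354.8212585449219), (54.96876525878906, 14.988418579101562), 70.81356811523438)
cheek 86 [558.38228074 333.99082601 124.08142054] ((558.6864624023438, 334.56231689453125), (66.0046157836914, 75.47628784179688), 68.15222930908203)
base 300 ((593.8861083984375, 331.00787353515625), (107.34526062011719, 146.55404663085938), 70.2892837524414)
bar 85 [496.90881198 353.79641413 153.30624265] 162.53037410891272 ((497.42620849609375, 354.22100830078125), (51.30830764770508, 17.387615203857422), 77.91238403320312)
cheek 61 [560.02310523 327.03242938 123.59259195] ((565.2205810546875, 330.6534729003906), (65.58271789550781, 52.565284729003906), 66.78941345214844)
base 435 ((575.9979858398438, 326.7190246582031), (87.19835662841797, 126.21683502197266), 69.7156753540039)
[374.66553981  55.23987621   4.91326384]
[ 562.98616316 -328.41903357   32.27463854]
[ 746.90929574 -292.36864958    3.62074611]
[719.07407906 258.27140316 101.01726349]
[[ 9.52710285e-01  3.03879809e-01 -4.17297704e-04]
 [ 3.03879991e-01 -9.52707915e-01  2.14013359e-03]
 [ 2.52780563e-04 -2.16573571e-03 -9.99997623e-01]] tool y angle -72.30917388972468
```

```bash
python3 -m pendant '[{"delta_pos":[0,0,-0.25],"yaw":-1},{"delta_pos":[0,0,-0.25],"yaw":-1},{"delta_pos":[0,0,-0.25],"yaw":-1},{"delta_pos":[0,0,-0.25],"yaw":-1},{"delta_pos":[0,0,-0.25],"yaw":-1},{"delta_pos":[0,0,-0.25],"yaw":-1},{"delta_pos":[0,0,-0.25],"yaw":-1},{"delta_pos":[0,0,-0.25],"yaw":-1},{"delta_pos":[0,0,-0.25],"yaw":-1},{"delta_pos":[0,0,-0.25],"yaw":-1}]' 0
python3 -m pendant '[{"delta_pos":[0,0,0],"yaw":-1},{"delta_pos":[0,0,0],"yaw":-1},{"delta_pos":[0,0,0],"yaw":-1},{"delta_pos":[0,0,0],"yaw":-1},{"delta_pos":[0,0,0],"yaw":-1},{"delta_pos":[0,0,0],"yaw":-1},{"delta_pos":[0,0,0],"yaw":-1},{"delta_pos":[0,0,0],"yaw":0},{"delta_pos":[0,0,0],"yaw":0},{"delta_pos":[0,0,0],"yaw":0}]' 0
python3 - <<'E'
from h import *
o,M=tool(); print(o["tcp_pos"],o["q"],np.degrees(np.arctan2(M[1,1],M[0,1])),M.round(3).tolist()); print(steps([612,-17,300]))
E
```

```text
clock: 0.93
tcp_pos: [189.9, -595.0, 330.9]
ee_rot: [-2.748, -1.52, -0.001]
force: [-0.9, -0.9, 0.5]
finger_gap: 85.6
grasp_force: 0.0
clock: 1.77
tcp_pos: [189.9, -595.2, 330.9]
ee_rot: [-2.304, -2.134, -0.001]
force: [-0.1, 0.0, -0.4]
finger_gap: 85.5
grasp_force: 0.0
[ 189.94579669 -595.23883134  330.86294557] [-1.37417852e+00  1.55840489e-01  1.49905395e+00  1.36650813e-05
  1.48747896e+00 -1.29755944e+00] -4.390011181460369 [[0.077, 0.997, -0.0], [0.997, -0.077, 0.001], [0.001, -0.0, -1.0]]
[15.221  9.414  0.781]
```

```bash
python3 -m pendant '[{"delta_pos":[0.76,0.47,0],"yaw":0},{"delta_pos":[0.76,0.47,0],"yaw":0},{"delta_pos":[0.76,0.47,0],"yaw":0},{"delta_pos":[0.76,0.47,0],"yaw":0},{"delta_pos":[0.76,0.47,0],"yaw":0},{"delta_pos":[0.76,0.47,0],"yaw":0},{"delta_pos":[0.76,0.47,0],"yaw":0},{"delta_pos":[0.76,0.47,0],"yaw":0},{"delta_pos":[0.76,0.47,0],"yaw":0},{"delta_pos":[0.76,0.47,0],"yaw":0}]' 0
python3 -m pendant '[{"delta_pos":[0.85,0.47,0],"yaw":0},{"delta_pos":[0.85,0.47,0],"yaw":0},{"delta_pos":[0.85,0.47,0],"yaw":0},{"delta_pos":[0.85,0.47,0],"yaw":0},{"delta_pos":[0.85,0.47,0],"yaw":0},{"delta_pos":[0.85,0.47,0],"yaw":0},{"delta_pos":[0.85,0.47,0],"yaw":0},{"delta_pos":[0.85,0.47,0],"yaw":0},{"delta_pos":[0.82,0.47,0],"yaw":0},{"delta_pos":[0,0,0],"yaw":0}]' 0
python3 - <<'E'
from h import *
from rig import cams
o,M=tool(); print(o["tcp_pos"],o["q"],np.degrees(np.arctan2(M[1,1],M[0,1]))); print(steps([612,-17,191]))
c=cams.capture("side"); np.savez("pics/side1.npz",**c)
cv2.imwrite("pics/s1.png",cv2.resize(c["color"][60:260,200:440,::-1],(720,600)))
E
```

```text
clock: 2.6
tcp_pos: [401.0, -304.8, 331.5]
ee_rot: [2.304, 2.134, 0.0]
force: [0.4, 0.1, 0.7]
finger_gap: 84.9
grasp_force: 0.0
clock: 3.43
tcp_pos: [594.3, -9.4, 330.8]
ee_rot: [-2.297, -2.141, -0.006]
force: [-0.5, -1.1, -0.0]
finger_gap: 85.5
grasp_force: 0.0
[594.26892686  -9.43932385 330.8069998 ] [-0.1358867   0.08806717  1.57374245  0.00380143  1.47885303 -0.06611629] -4.017571830645373
[-0.17   0.451  3.495]
```

View pics/s1.png

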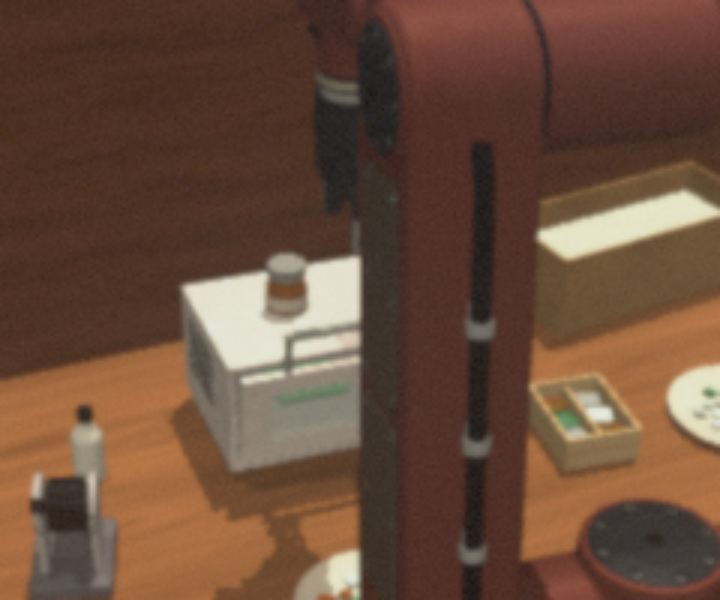

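The side view shows the gripper above the box, with the handle's left end at about (290,350) in the crop and the rest hidden by the arm. I'll go down over the bar and close at low force.

```bash
python3 -m pendant '[{"delta_pos":[-0.08,0.22,0],"yaw":0},{"delta_pos":[-0.09,0.23,0],"yaw":0},{"delta_pos":[0,0,0.5],"yaw":0},{"delta_pos":[0,0,0.5],"yaw":0},{"delta_pos":[0,0,0.5],"yaw":0},{"delta_pos":[0,0,0.5],"yaw":0},{"delta_pos":[0,0,0.5],"yaw":0},{"delta_pos":[0,0,0.5],"yaw":0},{"delta_pos":[0,0,0.5],"yaw":0},{"delta_pos":[0,0,0],"yaw":0}]' 0
python3 -m pendant '[{"delta_pos":[0,0,0],"yaw":0},{"delta_pos":[0,0,0],"yaw":0},{"delta_pos":[0,0,0],"yaw":0},{"delta_pos":[0,0,0],"yaw":0},{"delta_pos":[0,0,0],"yaw":0},{"delta_pos":[0,0,0],"yaw":0},{"delta_pos":[0,0,0],"yaw":0},{"delta_pos":[0,0,0],"yaw":0},{"delta_pos":[0,0,0],"yaw":0},{"delta_pos":[0,0,0],"yaw":0}]' 1 40
python3 - <<'E'
from h import *
from rig import cams
o,M=tool(); print(o["tcp_pos"],np.degrees(np.arctan2(M[1,1],M[0,1])),o["force"])
c=cams.capture("top"); np.savez("pics/top2.npz",**c)
cv2.imwrite("pics/t2.png",cv2.resize(c["color"][110:260,260:400,::-1],(560,600)))
E
```

```text
clock: 4.32
tcp_pos: [606.1, -25.2, 186.1]
ee_rot: [-2.302, -2.128, 0.009]
force: [-0.4, 0.6, -0.5]
finger_gap: 84.9
grasp_force: 0.0
clock: 5.15
tcp_pos: [610.3, -23.5, 192.6]
ee_rot: [2.302, 2.135, 0.003]
force: [-0.2, 0.2, 4.8]
finger_gap: 10.5
grasp_force: 39.2
[610.34117459 -23.48556389 192.62978557] -4.3022059621856545 [-0.189416    0.20899644  4.83331246]
```

The gap is 10.5 mm on the 12 mm bar with a 39 N pad force, so the bar is held. The door angle is about 0.12. Next I'll work out the arc rows.

```bash
python3 - <<'E'
import numpy as np
th=np.linspace(0.121,1.42,21); print(np.c_[np.diff(-4.375*np.sin(th)),np.diff(-4.375*np.cos(th))].round(3).tolist())
E
```

```text
[[-0.281, 0.043], [-0.277, 0.062], [-0.273, 0.079], [-0.267, 0.097], [-0.26, 0.114], [-0.252, 0.131], [-0.243, 0.147], [-0.233, 0.162], [-0.222, 0.177], [-0.21, 0.191], [-0.197, 0.204], [-0.184, 0.217], [-0.169, 0.228], [-0.154, 0.239], [-0.138, 0.248], [-0.122, 0.257], [-0.105, 0.264], [-0.088, 0.27], [-0.07, 0.275], [-0.052, 0.279]]
```

```bash
python3 -m pendant '[{"delta_pos":[0,-0.28,0.04],"yaw":0},{"delta_pos":[0,-0.28,0.06],"yaw":0},{"delta_pos":[0,-0.27,0.08],"yaw":0},{"delta_pos":[0,-0.27,0.10],"yaw":0},{"delta_pos":[0,-0.26,0.11],"yaw":0},{"delta_pos":[0,-0.25,0.13],"yaw":0},{"delta_pos":[0,-0.24,0.15],"yaw":0},{"delta_pos":[0,-0.23,0.16],"yaw":0},{"delta_pos":[0,-0.22,0.18],"yaw":0},{"delta_pos":[0,-0.21,0.19],"yaw":0}]'
```

```text
clock: 6.03
tcp_pos: [509.9, -16.0, 143.6]
ee_rot: [2.301, 2.135, 0.003]
force: [2.4, -1.0, -0.9]
finger_gap: 10.1
grasp_force: 41.1
```

```bash
python3 - <<'E'
from h import *
o,M=tool(); g=o["tcp_pos"]+[0,0,19]; x=np.array([.9972,-.0755]); d=(np.array([632,-18])-g[:2])@x
print(g,d,g[2]-35,np.hypot(d,g[2]-35),np.arctan2(d,g[2]-35),o["force"],o["finger_gap"])
E
```

```text
[509.86087922 -16.02741337 162.6112361 ] 121.94606153374495 127.61123609890981 176.50912016743953 0.7627011644577635 [ 2.38430312 -0.95509214 -0.86064434] 10.054497083861175
```

The bar is on the arc at radius 176 mm, angle 0.76, with low forces. Continuing.

```bash
python3 -m pendant '[{"delta_pos":[0,-0.2,0.20],"yaw":0},{"delta_pos":[0,-0.18,0.22],"yaw":0},{"delta_pos":[0,-0.17,0.23],"yaw":0},{"delta_pos":[0,-0.15,0.24],"yaw":0},{"delta_pos":[0,-0.14,0.25],"yaw":0},{"delta_pos":[0,-0.12,0.26],"yaw":0},{"delta_pos":[0,-0.10,0.26],"yaw":0},{"delta_pos":[0,-0.09,0.27],"yaw":0},{"delta_pos":[0,-0.07,0.27],"yaw":0},{"delta_pos":[0,-0.05,0.28],"yaw":0}]'
cat > d.py <<'E'
from h import *
o,M=tool(); g=o["tcp_pos"]+[0,0,19]; x=np.array([.9972,-.0755]); d=(np.array([632,-18])-g[:2])@x
print(g,d,g[2]-35,np.hypot(d,g[2]-35),np.arctan2(d,g[2]-35),o["force"],o["finger_gap"])
E
python3 d.py
```

```text
clock: 6.87
tcp_pos: [459.5, -12.1, 45.6]
ee_rot: [-2.303, -2.136, -0.0]
force: [-12.8, 1.0, 62.4]
finger_gap: 10.5
grasp_force: 49.4
[459.48215558 -12.13842395  64.57955571] 172.47734344895187 29.579555709345925 174.99538313672736 1.4009504028971802 [-12.82066189   0.98834628  62.35872045] 10.482214204108901
```

At its stop: angle 1.401, with 62 N resisting. Now pushing it back up along the reverse arc.

```bash
python3 -m pendant '[{"delta_pos":[0,0.05,-0.28],"yaw":0},{"delta_pos":[0,0.07,-0.27],"yaw":0},{"delta_pos":[0,0.09,-0.27],"yaw":0},{"delta_pos":[0,0.10,-0.26],"yaw":0},{"delta_pos":[0,0.12,-0.26],"yaw":0},{"delta_pos":[0,0.14,-0.25],"yaw":0},{"delta_pos":[0,0.15,-0.24],"yaw":0},{"delta_pos":[0,0.17,-0.23],"yaw":0},{"delta_pos":[0,0.18,-0.22],"yaw":0},{"delta_pos":[0,0.20,-0.20],"yaw":0}]'
python3 d.py
python3 - <<'E'
import numpy as np
th=np.linspace(0.77,0,13); print(np.c_[np.diff(-4.375*np.sin(th)),np.diff(-4.375*np.cos(th))].round(2).tolist())
E
```

```text
clock: 7.7
tcp_pos: [504.8, -15.4, 139.7]
ee_rot: [-2.296, -2.131, 0.013]
force: [-3.1, -3.5, -7.2]
finger_gap: 10.7
grasp_force: 39.9
[504.8240101  -15.38766504 158.70156802] 127.01712841760363 123.7015680161918 177.30039154248516 0.7986216173865007 [-3.07622906 -3.48821658 -7.23773216] 10.65271006860905
[[0.21, -0.19], [0.22, -0.18], [0.23, -0.16], [0.24, -0.15], [0.25, -0.13], [0.26, -0.11], [0.26, -0.1], [0.27, -0.08], [0.27, -0.06], [0.28, -0.04], [0.28, -0.03], [0.28, -0.01]]
```

```bash
python3 -m pendant '[{"delta_pos":[0,0.21,-0.19],"yaw":0},{"delta_pos":[0,0.22,-0.18],"yaw":0},{"delta_pos":[0,0.23,-0.16],"yaw":0},{"delta_pos":[0,0.24,-0.15],"yaw":0},{"delta_pos":[0,0.25,-0.13],"yaw":0},{"delta_pos":[0,0.26,-0.11],"yaw":0},{"delta_pos":[0,0.26,-0.1],"yaw":0},{"delta_pos":[0,0.27,-0.08],"yaw":0},{"delta_pos":[0,0.27,-0.06],"yaw":0},{"delta_pos":[0,0.27,-0.04],"yaw":0}]'
python3 d.py
```

```text
clock: 8.53
tcp_pos: [607.3, -22.9, 193.4]
ee_rot: [-2.301, -2.134, 0.005]
force: [-6.4, -1.2, 7.6]
finger_gap: 10.3
grasp_force: 42.0
[607.30252828 -22.93301462 212.37239076] 24.255876191318194 177.3723907591959 179.0232178613753 0.13590812127834825 [-6.39424789 -1.16740637  7.59399663] 10.342713718725404
```

```bash
python3 -m pendant '[{"delta_pos":[0,0.12,0],"yaw":0},{"delta_pos":[0,0.12,0],"yaw":0},{"delta_pos":[0,0.12,0],"yaw":0},{"delta_pos":[0,0.1,0],"yaw":0},{"delta_pos":[0,0.08,0],"yaw":0},{"delta_pos":[0,0.06,0],"yaw":0},{"delta_pos":[0,0.04,0],"yaw":0},{"delta_pos":[0,0.02,0],"yaw":0},{"delta_pos":[0,0,0],"yaw":0},{"delta_pos":[0,0,0],"yaw":0}]'
python3 d.py
```

```text
clock: 9.37
tcp_pos: [631.4, -24.7, 194.0]
ee_rot: [-2.298, -2.132, 0.009]
force: [-12.7, -1.0, 12.5]
finger_gap: 10.3
grasp_force: 43.6
[631.43398458 -24.67780405 213.01329367] 0.06025637293719418 178.01329366693372 178.01330386513382 0.0003384936562579664 [-12.66275372  -0.95134303  12.52997464] 10.331212761753207
```

```bash
python3 -m pendant '[{"delta_pos":[0,0.04,0],"yaw":0},{"delta_pos":[0,0.04,0],"yaw":0},{"delta_pos":[0,0.03,0],"yaw":0},{"delta_pos":[0,0,0],"yaw":0},{"delta_pos":[0,0,0],"yaw":0},{"delta_pos":[0,0,0],"yaw":0},{"delta_pos":[0,0,0],"yaw":0},{"delta_pos":[0,0,0],"yaw":0},{"delta_pos":[0,0,0],"yaw":0},{"delta_pos":[0,0,0],"yaw":0}]'
python3 d.py
```

```text
clock: 10.2
tcp_pos: [631.4, -24.7, 193.9]
ee_rot: [-2.292, -2.127, 0.021]
force: [-24.2, -0.6, 19.9]
finger_gap: 10.3
grasp_force: 44.4
[631.39235744 -24.67460323 212.93198631] 0.10200862039450363 177.931986306725 177.93201554755458 0.0005733011322809085 [-24.22778097  -0.55526752  19.90271611] 10.278120412519142
```

The door is shut: a further 4 mm of commanded push gave no motion and a rise in force. Releasing partially and rising.

```bash
python3 -m pendant '[{"delta_pos":[0,0,0],"yaw":0},{"delta_pos":[0,0,0],"yaw":0},{"delta_pos":[0,0,0],"yaw":0},{"delta_pos":[0,0,0],"yaw":0},{"delta_pos":[0,0,0],"yaw":0},{"delta_pos":[0,0,0],"yaw":0},{"delta_pos":[0,-0.1,0],"yaw":0},{"delta_pos":[0,0,-0.2],"yaw":0},{"delta_pos":[0,0,-0.4],"yaw":0},{"delta_pos":[0,0,-0.6],"yaw":0}]' 0.5
python3 -m pendant '[{"delta_pos":[0,0,-0.6],"yaw":0},{"delta_pos":[0,0,-0.6],"yaw":0},{"delta_pos":[0,0,-0.6],"yaw":0},{"delta_pos":[0.3,-0.3,-0.2],"yaw":0},{"delta_pos":[0.6,-0.3,0],"yaw":0},{"delta_pos":[0.9,-0.3,0],"yaw":0},{"delta_pos":[0.9,-0.3,0],"yaw":0},{"delta_pos":[0.9,-0.3,0],"yaw":0},{"delta_pos":[0.9,-0.3,0],"yaw":0},{"delta_pos":[0.5,-0.3,0],"yaw":0}]'
python3 - <<'E'
from h import *
from rig import cams
o,M=tool(); print(o["tcp_pos"],o["q"],M.round(3).tolist(),o["finger_gap"])
for n in("top","side"):
    c=cams.capture(n); np.savez(f"pics/{n}3.npz",**c)
    W=cloud(c); m=(W[...,2]>195)&(W[...,2]<225)&(abs(W[...,1]+20)<85)&(W[...,0]>560)&(W[...,0]<680); q=W[m]; print(n,len(q),np.median(q,0) if len(q) else 0)
    cv2.imwrite(f"pics/{n}3.png",cv2.resize(c["color"][60:270,190:430,::-1],(480,420)))
cv2.imwrite("pics/c3.png",np.hstack([cv2.resize(cv2.imread(f"pics/{n}3.png"),(400,350)) for n in("top","side")]))
E
```

```text
clock: 11.03
tcp_pos: [632.8, -25.0, 237.1]
ee_rot: [-2.3, -2.133, 0.006]
force: [0.1, 0.1, 0.4]
finger_gap: 42.8
grasp_force: 0.0
clock: 11.87
tcp_pos: [565.2, 183.9, 320.1]
ee_rot: [-2.3, -2.138, -0.003]
force: [0.5, -0.0, -0.9]
finger_gap: 42.8
grasp_force: 0.0
[565.21803893 183.94645772 320.13777952] [0.19561688 0.0930405  1.58783795 0.00190287 1.45944232 0.26845999] [[0.073, 0.997, 0.001], [0.997, -0.073, 0.002], [0.002, 0.001, -1.0]] 42.77354400585419
top 127 [631.87332979 -17.08997076 214.41925671]
side 119 [629.69344949   0.98283964 213.50226075]
```

View pics/c3.png

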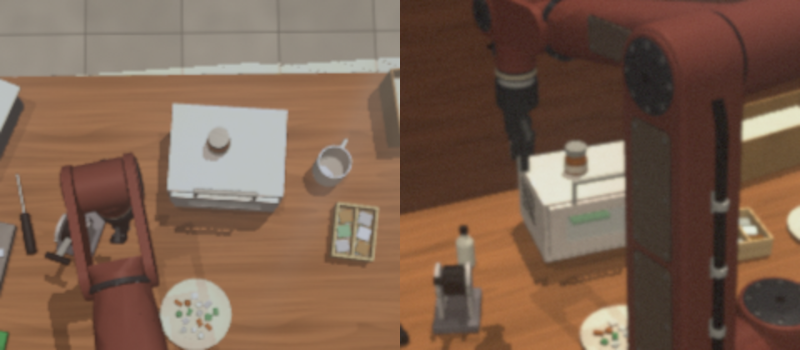

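The pictures show the door shut (handle at about (225,195) in the top half) and the jar in place. The measured handle is x≈632, matching the hinge. Next I'll close the fingers, turn so they close along the bar, and go above the press bar.

```bash
python3 -m pendant '[{"delta_pos":[0,0,0],"yaw":-1},{"delta_pos":[0,0,0],"yaw":-1},{"delta_pos":[0,0,0],"yaw":-1},{"delta_pos":[0,0,0],"yaw":-1},{"delta_pos":[0,0,0],"yaw":-1},{"delta_pos":[0,0,0],"yaw":-1},{"delta_pos":[0,0,0],"yaw":-1},{"delta_pos":[0,0,0],"yaw":-1},{"delta_pos":[0,0,0],"yaw":-1},{"delta_pos":[0,0,0],"yaw":-1}]' 1 40
python3 -m pendant '[{"delta_pos":[0,0,0],"yaw":-1},{"delta_pos":[0,0,0],"yaw":-1},{"delta_pos":[0,0,0],"yaw":-1},{"delta_pos":[0,0,0],"yaw":-1},{"delta_pos":[0,0,0],"yaw":-1},{"delta_pos":[0,0,0],"yaw":-1},{"delta_pos":[0,0,0],"yaw":-1},{"delta_pos":[0,0,0],"yaw":-1},{"delta_pos":[0,0,0],"yaw":-0.7},{"delta_pos":[0,0,0],"yaw":0}]'
python3 - <<'E'
from h import *
o,M=tool(); print(M.round(3).tolist(),np.degrees(np.arctan2(M[1,1],M[0,1]))); print(steps([494.5,356.4,200]))
E
```

```text
clock: 12.8
tcp_pos: [566.5, 179.4, 319.8]
ee_rot: [1.43, 2.796, -0.0]
force: [0.1, 0.4, -0.1]
finger_gap: -0.1
grasp_force: 0.0
clock: 13.63
tcp_pos: [566.5, 179.5, 319.8]
ee_rot: [0.533, 3.095, -0.0]
force: [-0.4, -0.1, 0.3]
finger_gap: -0.1
grasp_force: 0.0
[[-0.943, 0.334, 0.001], [0.334, 0.943, -0.0], [-0.001, -0.0, -1.0]] 70.47720089306223
[3.177 3.567 2.992]
```

```bash
python3 -m pendant '[{"delta_pos":[0.4,0.45,0],"yaw":0},{"delta_pos":[0.4,0.45,0],"yaw":0},{"delta_pos":[0.4,0.45,0],"yaw":0},{"delta_pos":[0.4,0.45,0],"yaw":0},{"delta_pos":[0.4,0.45,0],"yaw":0},{"delta_pos":[0.4,0.45,0],"yaw":0},{"delta_pos":[0.4,0.45,0],"yaw":0},{"delta_pos":[0.38,0.42,0],"yaw":0},{"delta_pos":[0,0,0],"yaw":0},{"delta_pos":[0,0,0],"yaw":0}]'
python3 -m pendant '[{"delta_pos":[0,0,0.5],"yaw":0},{"delta_pos":[0,0,0.5],"yaw":0},{"delta_pos":[0,0,0.5],"yaw":0},{"delta_pos":[0,0,0.5],"yaw":0},{"delta_pos":[0,0,0.5],"yaw":0},{"delta_pos":[0,0,0.5],"yaw":0},{"delta_pos":[0,0,0.2],"yaw":0},{"delta_pos":[0,0,0],"yaw":0},{"delta_pos":[0,0,0],"yaw":0},{"delta_pos":[0,0,0],"yaw":0}]'
python3 - <<'E'
from h import *
from rig import cams
print(steps([494.5,356.4,165]),steps([486,359.4,73]))
c=cams.capture("side")
cv2.imwrite("pics/s4.png",cv2.resize(c["color"][140:280,150:310,::-1],(640,560),interpolation=cv2.INTER_CUBIC))
E
```

```text
clock: 14.47
tcp_pos: [493.8, 357.8, 319.5]
ee_rot: [0.531, 3.096, -0.001]
force: [-0.7, 0.6, 0.4]
finger_gap: 0.0
grasp_force: 0.0
clock: 15.3
tcp_pos: [495.2, 357.6, 193.1]
ee_rot: [0.533, 3.094, 0.003]
force: [0.6, 0.5, 1.0]
finger_gap: 0.1
grasp_force: 0.0
[ 0.008 -0.036  0.703] [ 0.238 -0.041  3.002]
```

View pics/s4.png

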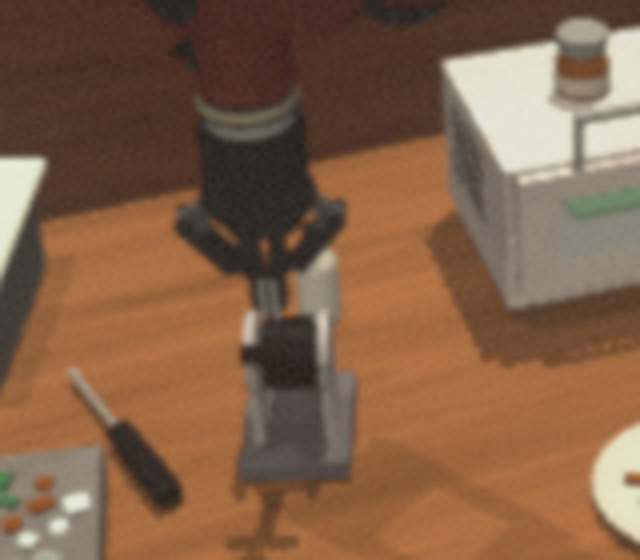

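```bash
python3 - <<'E'
from h import *
s=load("side3")
for p in([501,354,149],[495,357.6,193],[569,330,95]): u,v=proj(s,p); print((u-150)*4,(v-140)*4)
E
python3 -m pendant '[{"delta_pos":[0,-0.04,0.3],"yaw":0},{"delta_pos":[0,0,0.3],"yaw":0},{"delta_pos":[0,0,0.2],"yaw":0},{"delta_pos":[0,0,0.1],"yaw":0},{"delta_pos":[0,0,0.1],"yaw":0},{"delta_pos":[0.03,0,0.1],"yaw":0},{"delta_pos":[0.03,0,0.1],"yaw":0},{"delta_pos":[0,0,0],"yaw":0},{"delta_pos":[0,0,0],"yaw":0},{"delta_pos":[0,0,0],"yaw":0}]'
```

```text
277.02962184822763 353.87854778016674
269.3751405670764 313.5510594311296
288.39233430774186 351.27383138017683
clock: 16.18
tcp_pos: [490.6, 357.2, 143.4]
ee_rot: [-0.532, -3.095, 0.0]
force: [-3.2, 1.5, 3.9]
finger_gap: -0.3
grasp_force: 2.0
```

Contact made (4 N at z=143, the bar pressed slightly). Going on down.

```bash
python3 -m pendant '[{"delta_pos":[0.03,0,0.15],"yaw":0},{"delta_pos":[0.03,0,0.15],"yaw":0},{"delta_pos":[0.03,0,0.15],"yaw":0},{"delta_pos":[0.03,0,0.15],"yaw":0},{"delta_pos":[0.03,0,0.15],"yaw":0},{"delta_pos":[0,0,0.15],"yaw":0},{"delta_pos":[0,0,0.15],"yaw":0},{"delta_pos":[0,0,0.15],"yaw":0},{"delta_pos":[0,0,0],"yaw":0},{"delta_pos":[0,0,0],"yaw":0}]'
python3 - <<'E'
from h import *
print(steps([486,359.4,73]))
E
```

```text
clock: 17.02
tcp_pos: [485.2, 359.0, 95.0]
ee_rot: [-0.532, -3.095, 0.0]
force: [-4.1, 2.3, 5.1]
finger_gap: 0.0
grasp_force: 2.8
[-0.017  0.018  0.55 ]
```

```bash
python3 -m pendant '[{"delta_pos":[0,0,0.1],"yaw":0},{"delta_pos":[0,0,0.1],"yaw":0},{"delta_pos":[0,0,0.1],"yaw":0},{"delta_pos":[0,0,0.1],"yaw":0},{"delta_pos":[0,0,0.08],"yaw":0},{"delta_pos":[0,0,0.06],"yaw":0},{"delta_pos":[0,0,0],"yaw":0},{"delta_pos":[0,0,0],"yaw":0},{"delta_pos":[0,0,0],"yaw":0},{"delta_pos":[0,0,0],"yaw":0}]'
python3 - <<'E'
from h import *
from rig import cams
print(steps([486,359.4,73]))
c=cams.capture("side"); np.savez("pics/side5.npz",**c)
for a in(.8,.99,1.17):
    f=90*np.cos(.65-a); p=[569-.943*f,330+.334*f,95+90*np.sin(.65-a)]
    for e in(-28,28): u,v=proj(c,np.array(p)+e*np.array([.334,.943,0])); print(a,e,(u-200)*8,(v-210)*8)
cv2.imwrite("pics/s5.png",cv2.resize(c["color"][210:270,200:270,::-1],(560,480),interpolation=cv2.INTER_CUBIC))
E
```

```text
clock: 17.85
tcp_pos: [487.5, 358.4, 74.6]
ee_rot: [0.531, 3.092, 0.0]
force: [2.0, -0.7, 5.8]
finger_gap: -0.1
grasp_force: 2.7
[0.044 0.012 0.039]
0.8 -28 239.29763289092375 307.5008099041879
0.8 28 93.60395377629038 314.24313641621256
0.99 -28 243.02043731354706 332.83898787303497
0.99 28 98.51162285467308 339.61107745699155
1.17 -28 246.6136293778054 349.8886486298288
1.17 28 103.36566598739955 356.6582546528509
```

View pics/s5.png

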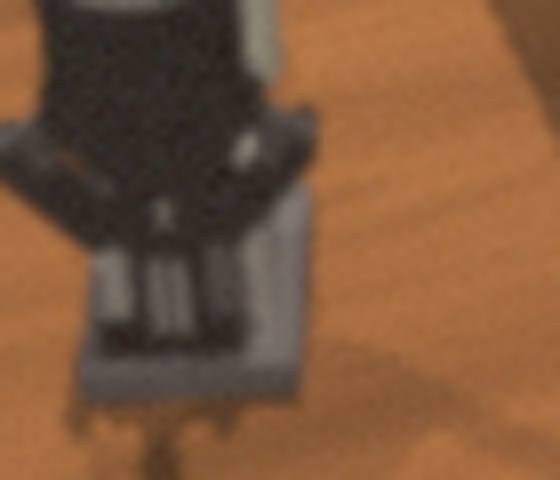

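The bar shows under the fingertips from (100,338) to (243,338), which matches the projected third notch (333–340). Tip height gives an angle of about 0.97. Holding.

```bash
for i in 1 2 3 4; do python3 -m pendant '[{"delta_pos":[0,0,0],"yaw":0},{"delta_pos":[0,0,0],"yaw":0},{"delta_pos":[0,0,0],"yaw":0},{"delta_pos":[0,0,0],"yaw":0},{"delta_pos":[0,0,0],"yaw":0},{"delta_pos":[0,0,0],"yaw":0},{"delta_pos":[0,0,0],"yaw":0},{"delta_pos":[0,0,0],"yaw":0},{"delta_pos":[0,0,0],"yaw":0},{"delta_pos":[0,0,0],"yaw":0}]' | grep -E 'clock|tcp|^force'; done; python3 -c "
from rig import arm; print(arm.hand_in())"
```

```text
clock: 18.73
tcp_pos: [487.5, 358.4, 74.6]
force: [2.5, -2.2, 6.6]
clock: 19.57
tcp_pos: [487.5, 358.3, 74.6]
force: [1.4, -1.3, 6.3]
clock: 20.4
tcp_pos: [487.5, 358.3, 74.6]
force: [2.3, -1.7, 5.4]
clock: 21.23
tcp_pos: [487.5, 358.3, 74.6]
force: [1.2, -2.0, 4.7]
the job is handed in; nothing more can be done
None
```

I opened the door fully to its stop (1.40 rad) and pushed it fully shut. I then pressed the dial bar to the third notch (about 0.97 rad) and held it there for over 3 s. I handed the job in at 21 s, still holding the bar; the hand-in returned no verdict.

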